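# Seat a printer feed roller on the check stand

## Robot

A 6-joint arm with a two-finger parallel gripper is mounted at the origin on the work surface. World frame = base frame: x ahead of the robot, y to its left, z up, the work surface at z = 0. Lengths are in mm, angles in rad, forces in N, time in s.
With the tool pointing down it reaches from about 350 to 1000 mm from the base axis. Payload 7.1 kg.
Tool frame: the origin (TCP) lies midway between the tips of the shut fingers; the grasp point (between the pads) lies 19 mm behind it; x points along the fingers, z is the direction in which the jaws open and shut, and the axes are right-handed (so a half turn about x gives the same grasp; the last joint's range is limited). The gripper opens to 85 mm and grips with 20 to 120 N. Pads are 22 mm wide; open, the fingers measure 114 mm over their backs; the gripper's body (76 mm by 85 mm) begins 54 mm behind the grasp point. The pads swing forward as they close: fully open they stand 13 mm farther back than shut.
Start: joints at [-1.361, 0.423, 1.63, -0, 1.089, -0.019], TCP at [141.775, -608.691, 231.319] pointing down, gripper open.
Joint ranges: [-3, 3], [-0.9, 2.11], [0.09, 2.58], [-1.31, 4.45], [0.11, 2.69], [-2.54, 2.54]. Speed limits (rad/s): [2.39, 2.39, 3.01, 3.14, 3.14, 3.14].

## Interface

Orientations are given as a unit quaternion [w, x, y, z].
In Python, from bench import ctrl gives the robot as it stands. The module is installed in compiled form; this text tells all that it offers.
- The arm moves only by the tool carry_out, never from a script. Its argument "series" is a list of rows, each a list of 4 numbers: the shift along the tool's x, y, z in cm, then the turn about the tool's x in degrees. In form: [[x, y, z, spin], ...]. A call has 1 to 10 rows; each row is the pose to reach, as a shift and turn from the pose commanded when the call began, along the tool's axes at that moment; what a row does not reach only later rows make up. A row lasts 1/10 s, in which the tool goes at most 50 mm and 8.59 degrees, less where a joint would pass 70% of its speed; a pose out of reach is approached as far as the arm can. A call with a gripper value outside its range is refused whole. "hand" is the opening, from 0 (shut) to 1 (fully open), set as the call begins (left out, the last holds). The fingers move at their own pace and stop on an object; "grip_force" is the grip in N (left out, the last holds). Time passes only in rows, so rows that repeat a pose let the fingers close. It gives the time, the measured TCP pose, the force and the opening at its end, in the units of the state.
- ctrl.get_obs(): the state, without advancing time (a new reading comes with each control period).
- ctrl.camera(name): name is "scene" or "side" or "wrist"; returns a dict with "color" (384x512x3 uint8, blue, green, red), "intrinsics" (3x3 intrinsics, pixels), "rvec" (rotation vector, rad) and "tvec" (3), from world to camera coordinates, as OpenCV has them. Camera axes: x right, y down, z forward; pixel columns grow to the right and rows downward; lengths in mm; the calibration is good to about 2 mm. A picture is of the moment at which its call begins. There is no depth.
- ctrl.hand_in(): hands the job in, once; it reports no verdict.
The state is a dict: "time": time; "joint_positions": joint angles; "joint_velocities": joint speeds; "joint_torque": joint torques, N m; "ee_pos": TCP position; "tcp_rot": TCP orientation; "force": force on the tool from outside, world axes, zero at the start; "moment": the same for the moment, N m; "grip_width": finger opening in mm.
Only numpy, scipy, OpenCV 4.12 (cv2) and the standard library are available. Lean on these libraries where they do the work, as an engineer would, in place of code of your own. Each camera call takes 0.05 s, during which the arm holds its last target.

## Task

Take the long feed roller from its rest and lay it in the open part of the stand's V-groove, then push it gently along the groove, in under the clear guard, until its end presses the sprung button of the end stop in a little; hold it there for a moment, without ramming it, then let go and leave it lying in the groove against the button. Leave the short roller and the other things on the desk where they are.

Things in the scene. Friction and masses are not known exactly. Their poses are not given: they have to be found in the camera images.
- roller: The long printer feed roller, loose, 0.16 to 0.26 kg: dark rubber cylinder, 24 mm diameter, 140 mm long, with a steel journal (10 mm diameter) sticking out 10 mm at each end (160 mm overall). Origin at its centre, x along its axis; ends alike, either may lead. Starts in a notch of the low rest, axis 37 mm above the desk, held 40 mm either side of its middle; the middle is free to grasp.
- rest: Low grey plastic rest, fixed, 100 x 160 x 28 mm. Origin at the centre of its underside. Two rollers lie on it along its x, 40 mm either side of its centre in y; which lies where varies. Base plate 10 mm thick; bars 12 mm wide at x = +-40 mm carry the notches.
- rail: Roller check stand, fixed: base plate 360 x 90 x 10 mm (x, y, z), aluminium 90-degree V-groove along x from -165 to +165 mm. Origin at the centre of its underside on the desk. +x is the push direction. V bottom 22 mm, wall tops 32 mm above the desk; walls 27 mm wide overall. A roller in it has its axis at y = 0, z = 39 mm. It drags in the groove with 1 to 3 N (hidden) under its own weight, more if pressed down.
- rail_load (a point): Point on the axis of a roller lying in the groove, in the middle of the open part: x = -70 mm of the stand, 39 mm above the desk (axes as the stand's). A good place for the roller's centre when laying it down. The groove is open above from x = -165 to +45 mm.
- rail_mouth (a point): Centre of the open mouth of the clear plastic guard, x = +45 mm of the stand, 39 mm above the desk. The guard covers the groove from here to x = +165 mm: 64 mm wide, top 69 mm above the desk, inside 58 mm wide, roof 66 mm above the desk. The roller slides in through the mouth.
- post: End post with the stop (origin and axes as the stand's). Grey block 20 x 50 x 55 mm at x = 155 mm; a set screw in it holds a sprung brass button, 18 mm across, facing -x at z = 39 mm. Its face stands anywhere from x = 85 to 130 mm, not given. It gives 4 mm at 1.5 N/mm, then is solid. Seated: 2 N or more on it; over 15 N harms it. Let go, it pushes the roller back a little until friction holds it.
- short_roller: Bystander: the short spare roller, same look and diameter (24 mm) but only 120 mm long overall; lies in the other notch of the rest; leave it there. Origin at its centre.
- mug: Bystander: white mug, 80 mm across, 95 mm high. Origin under its middle, on the desk.
- screwdriver: Bystander: screwdriver, 190 mm long, lying. Origin at its underside.
- stapler: Bystander: stapler, 140 mm long, 45 mm high. Origin under its middle, on the desk.
- calculator: Bystander: calculator, 160 x 100 x 20 mm. Origin under its middle, on the desk.
- note_block: Bystander: block of note paper, 76 x 76 x 30 mm. Origin under its middle, on the desk.
- tape_dispenser: Bystander: tape dispenser, 150 mm long, 85 mm high. Origin under its middle, on the desk.
- pen_cup: Bystander: round pen cup, 72 mm across, 90 mm high, pens to 150 mm. Origin under its middle, on the desk.
Things that resemble listed ones, but are neither listed nor needed, are in the scene too. What is shaped like the roller but turquoise or yellow is not meant.

How it is judged:
By the outcome, as a careful person would: the job done as asked, in the order asked, and still so for the second after the job is handed in, with the robot touching nothing.
It also fails if it takes over 59 s, if anything falls off the work surface, if the arm or the gripper's body presses on something with over 40 N, if the wrist force passes 120 N, or if a joint passes its speed limit or range.

## Working session

There is one attempt and no reset: what is moved stays moved. The work goes in short steps, Python scripts to look and compute and a tool call to move; the robot and the scene stay as the last step left them, time stands still between calls to the robot, and variables do not carry over. Pictures are saved under pics/ and viewed, and the job is handed in when it is done.

Besides the shell and the picture viewer there is one more tool, called after "Call:" as name(argument=value, ...), one argument or row to a line, values as JSON. carry_out: Moves the arm, as the interface text tells. Its arguments: {"type":"object","properties":{"series":{"type":"array"},"hand":{"type":"number"},"grip_force":{"type":"number"}},"required":["series"]}

```bash
mkdir -p pics; cat > h.py <<'E'
import numpy as np, cv2
from bench import ctrl
def snap(n,f):
    c=ctrl.camera(n); cv2.imwrite('pics/'+f+'.png',c['color']); np.savez('pics/'+f+'.npz',K=c['intrinsics'],r=c['rvec'],t=c['tvec'])
    return c
def load(f):
    d=np.load('pics/'+f+'.npz'); return d['K'],d['r'].ravel(),d['t'].ravel()
def ray(f,u,v,z):
    K,r,t=load(f); R=cv2.Rodrigues(r)[0]; C=-R.T@t
    d=R.T@np.linalg.inv(K)@np.array([u,v,1.]); return C+d*(z-C[2])/d[2]
def proj(f,P):
    K,r,t=load(f); return cv2.projectPoints(np.array(P,float).reshape(-1,1,3),r,t,K,None)[0].reshape(-1,2)
E
python3 - <<'E'
from h import *
for n in ['scene','side','wrist']: snap(n,n+'0')
o=ctrl.get_obs(); print({k:np.round(v,3) for k,v in o.items()})
for n in ['scene0','side0','wrist0']:
    K,r,t=load(n); R=cv2.Rodrigues(r)[0]; print(n,np.round(-R.T@t),np.round(R[2],2),K[0,0])
    cv2.imwrite('pics/'+n+'b.png',cv2.resize(cv2.imread('pics/'+n+'.png'),(800,600),interpolation=cv2.INTER_CUBIC))
E
```

```text
{'time': np.float64(0.15), 'joint_positions': array([-1.361,  0.424,  1.63 ,  0.   ,  1.089, -0.019]), 'joint_velocities': array([ 0.002,  0.002, -0.001, -0.002,  0.   , -0.002]), 'joint_torque': array([ 1.0000e-03, -5.5777e+01, -2.8202e+01, -0.0000e+00,  5.0000e-03,
       -0.0000e+00]), 'ee_pos': array([ 141.712, -608.314,  230.746]), 'tcp_rot': array([ 0.554,  0.44 ,  0.554, -0.439]), 'force': array([-0.38 ,  0.267,  0.234]), 'moment': array([-0.036,  0.064, -0.049]), 'grip_width': np.float64(85.458)}
scene0 [ 997. -512. 1020.] [-0.42  0.41 -0.81] 358.0618486081759
side0 [-448.  990.  847.] [ 0.6  -0.63 -0.49] 482.8834438765207
wrist0 [ 211. -592.  373.] [-0.28 -0.06 -0.96] 267.11474696826093
```

View pics/scene0b.png

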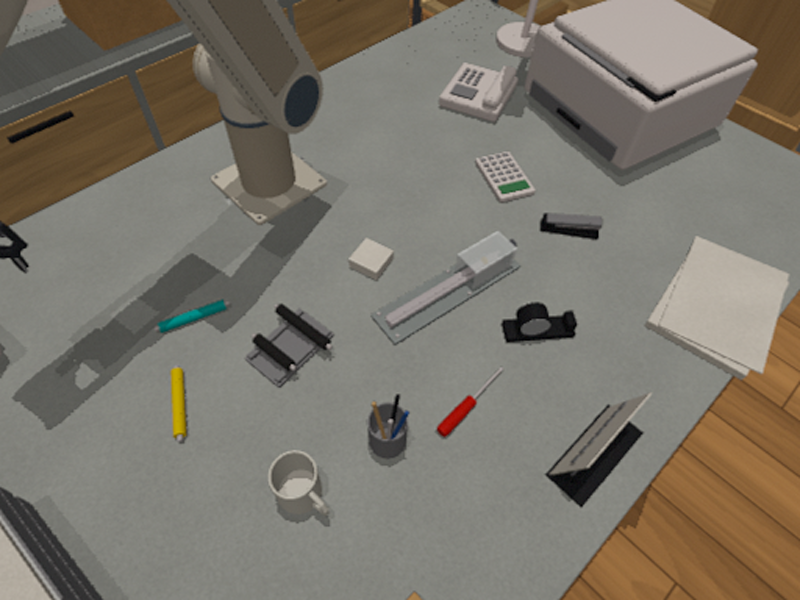

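View pics/side0b.png

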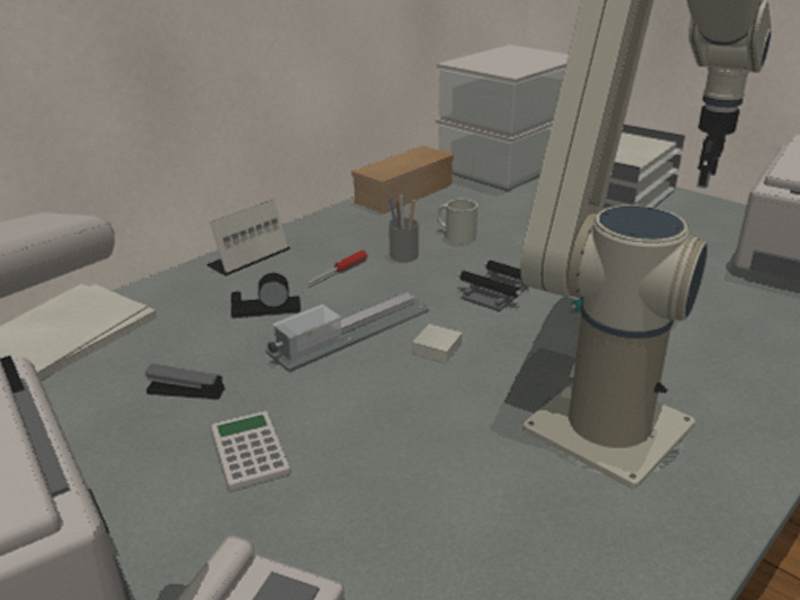

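View pics/wrist0b.png

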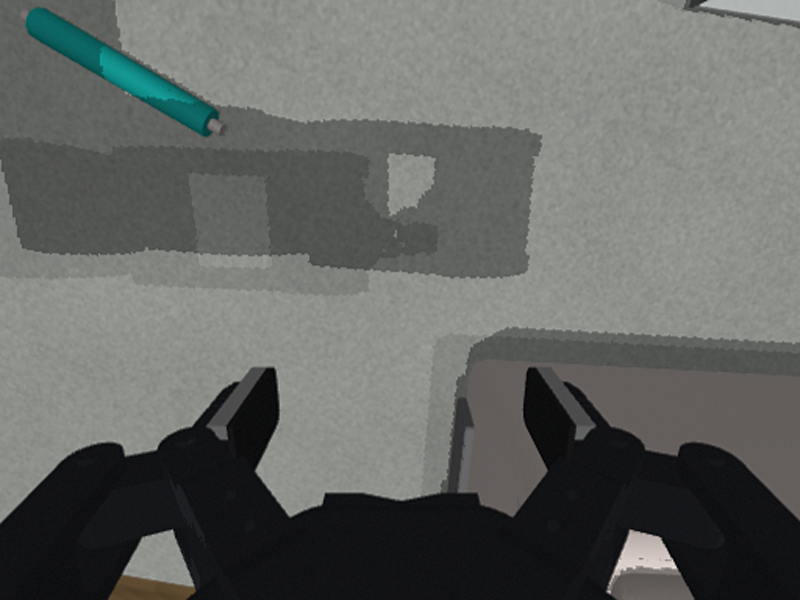

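Scene picture (800x600): candidates on the rest at (303,327) and (273,352); the turquoise (193,317) and yellow (178,403) ones are decoys. The stand runs from (385,325) to (510,250), with its guard at the upper right. Next, enlarged crops.

```bash
python3 - <<'E'
from h import *
a=cv2.imread('pics/scene0.png')
c1=cv2.resize(a[185:255,145:225],(800,700),interpolation=cv2.INTER_CUBIC)[:600]
c2=cv2.resize(a[140:225,230:340],(770,595),interpolation=cv2.INTER_CUBIC)
cv2.imwrite('pics/c1.png',c1);cv2.imwrite('pics/c2.png',c2)
E
```

```text
(no output)
```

View pics/c1.png

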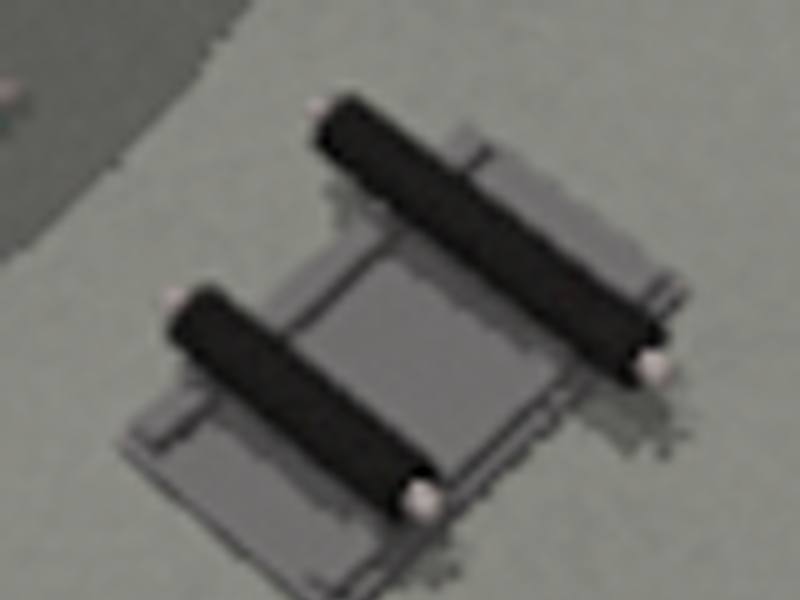

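View pics/c2.png

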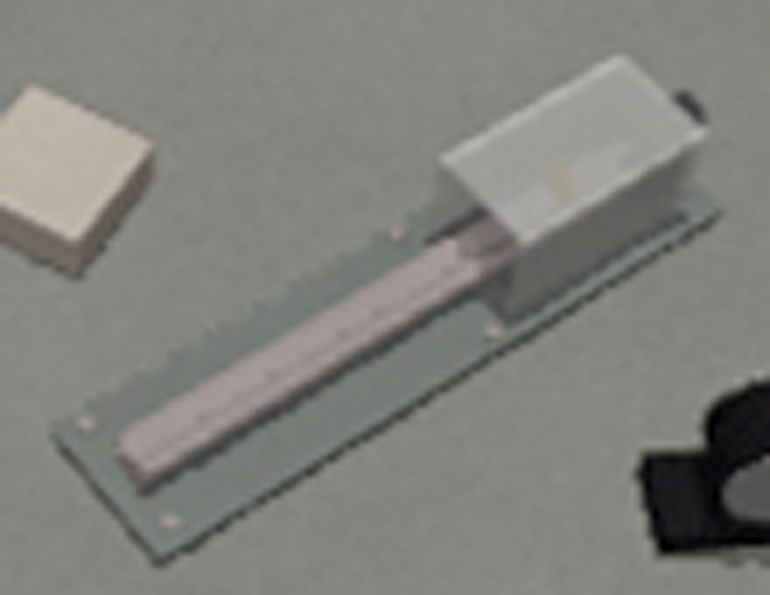

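```bash
python3 - <<'E'
from h import *
from scipy.optimize import least_squares
f='scene0'
off=lambda p,s,o:np.array(p,float)/s+np.array(o)-0.5+0.5/s
for nm,p in [('long',[(318,110),(652,362)]),('short',[(175,298),(420,497)])]:
    P=[ray(f,*off(q,10,(145,185)),37) for q in p]; d=P[1]-P[0]
    print(nm,np.round(P,1),np.linalg.norm(d),np.degrees(np.arctan2(d[1],d[0])),np.round((P[0]+P[1])/2,1))
M=np.array([(-180,45,10),(-180,-45,10),(180,-45,10),(45,32,69),(165,32,69),(165,-32,69),(45,-32,69)],float)
U=np.array([off(p,7,(230,140)) for p in [(55,432),(160,562),(720,212),(445,160),(622,55),(706,132),(522,243)]])
def W(p,M):
    c,s=np.cos(p[2]),np.sin(p[2]); return np.c_[p[0]+c*M[:,0]-s*M[:,1],p[1]+s*M[:,0]+c*M[:,1],M[:,2]]
a=ray(f,*U[0],10);b=ray(f,*U[1],10);c=ray(f,*U[2],10)
p0=[*((a+c)/2)[:2],np.arctan2(*(c-b)[[1,0]])]
r=least_squares(lambda p:(proj(f,W(p,M))-U).ravel(),p0); print(p0,r.x,np.degrees(r.x[2]),np.round(r.fun,1))
np.save('rail.npy',r.x)
print(W(r.x,np.array([(-70,0,39),(45,0,39.],))if 0 else W(r.x,np.array([(-70,0,39.),(45,0,39)])))
E
```

```text
File "<stdin>", line 16
    print(W(r.x,np.array([(-70,0,39),(45,0,39.],))if 0 else W(r.x,np.array([(-70,0,39.),(45,0,39)])))
                                              ^
SyntaxError: closing parenthesis ']' does not match opening parenthesis '('
```

```bash
cat > fit.py <<'E'
from h import *
from scipy.optimize import least_squares
f='scene0'
off=lambda p,s,o:np.array(p,float)/s+np.array(o)-0.5+0.5/s
for nm,p in [('long',[(318,110),(652,362)]),('short',[(175,298),(420,497)])]:
    P=[ray(f,*off(q,10,(145,185)),37) for q in p]; d=P[1]-P[0]
    print(nm,np.round(P,1),np.linalg.norm(d),np.degrees(np.arctan2(d[1],d[0])),np.round((P[0]+P[1])/2,1))
M=np.array([(-180,45,10),(-180,-45,10),(180,-45,10),(45,32,69),(165,32,69),(165,-32,69),(45,-32,69)],float)
U=np.array([off(p,7,(230,140)) for p in [(55,432),(160,562),(720,212),(445,160),(622,55),(706,132),(522,243)]])
def W(p,M):
    c,s=np.cos(p[2]),np.sin(p[2]); return np.c_[p[0]+c*M[:,0]-s*M[:,1],p[1]+s*M[:,0]+c*M[:,1],M[:,2]]
a=ray(f,*U[0],10);b=ray(f,*U[1],10);c=ray(f,*U[2],10)
p0=[*((a+c)/2)[:2],np.arctan2(*(c-b)[[1,0]])]
r=least_squares(lambda p:(proj(f,W(p,M))-U).ravel(),p0); print(p0,r.x,np.degrees(r.x[2]),np.round(r.fun,1))
np.save('rail.npy',r.x)
print(W(r.x,np.array([(-70,0,39.),(45,0,39)])))
q=ray(f,*off((565,185),7,(230,140)),39); d=q[:2]-r.x[:2]; print('button ~x',d@[np.cos(r.x[2]),np.sin(r.x[2])],d@[-np.sin(r.x[2]),np.cos(r.x[2])])
E
python3 fit.py
```

```text
long [[ 352.8 -228.6   37. ]
 [ 501.7 -208.5   37. ]] 150.24605549341024 7.710588444026245 [ 427.3 -218.6   37. ]
short [[ 380.8 -304.8   37. ]
 [ 490.4 -290.8   37. ]] 110.52291443404708 7.266770165762574 [ 435.6 -297.8   37. ]
[np.float64(558.4777036727857), np.float64(86.95755907660296), np.float64(1.4452709480557915)] [557.78942383  87.88473847   1.44721168] 82.91912107328461 [-0.6 -0.2  0.2  0.1  0.6 -0.4 -0.7  0.  -0.2 -0.1  0.2  0.1  0.5  0.2]
[[549.16050261  18.41861926  39.        ]
 [563.33658748 132.54152939  39.        ]]
button ~x 104.56008014541966 -0.05545607478374335
```

```bash
cat >> h.py <<'E'
from scipy.spatial.transform import Rotation as Ro
def tool():
    o=ctrl.get_obs(); q=o['tcp_rot']; return o,Ro.from_quat([q[1],q[2],q[3],q[0]]).as_matrix()
def plan(P,yaw):  # jaw-axis yaw deg (either sense)
    o,R=tool(); d=R.T@(np.array(P)-o['ee_pos'])/10
    z=R[:,2]; y0=np.degrees(np.arctan2(z[1],z[0])); s=[]
    for k in (0,180):
        dy=(yaw+k-y0+180)%360-180; s.append(dy*np.sign(R[2,0]))  # turn about world z -> tool x (down): sign
    print('t',o['time'],'pos',np.round(o['ee_pos'],1),'jawyaw',round(y0,2),'xax',np.round(R[:,0],3),'j',np.round(o['joint_positions'],2),'F',np.round(o['force'],2),'w',o['grip_width'])
    print('shift cm',np.round(d,2),'spin options',np.round(s,2))
E
python3 -c "
from h import *
plan([428,-218,150],97.5)
plan([549,18,150],172.9)"
```

```text
t 0.15 pos [ 141.7 -608.3  230.7] jawyaw -76.89 xax [-0.     0.001 -1.   ] j [-1.36  0.42  1.63  0.    1.09 -0.02] F [-0.38  0.27  0.23] w 85.45843665582976
shift cm [  8.11  36.74 -31.51] spin options [-174.39    5.61]
t 0.15 pos [ 141.7 -608.3  230.7] jawyaw -76.89 xax [-0.     0.001 -1.   ] j [-1.36  0.42  1.63  0.    1.09 -0.02] F [-0.38  0.27  0.23] w 85.45843665582976
shift cm [  8.14  53.87 -51.75] spin options [110.21 -69.79]
```

Call:
carry_out(
  series=[
    [1,4,-3.5,1],
    [3,8,-7,2],
    [4,12,-10.5,3],
    [5,16,-14,4],
    [6,20,-17.5,5],
    [7,24,-21,5.6],
    [8.1,28,-24.5,5.6],
    [8.1,32,-28,5.6],
    [8.1,35.5,-30.5,5.6],
    [8.1,36.7,-31.5,5.6],
  ],
  hand=0.75,
)

```text
time: 1.15
ee_pos: [428.7, -216.5, 150.1]
tcp_rot: [0.532, 0.466, 0.532, -0.466]
force: [0.9, 0.1, 0.6]
grip_width: 64.3
```

Call:
carry_out(
  series=[
    [0,0,0,0],
    [0,0,0,0],
  ],
)

```text
time: 1.35
ee_pos: [428.1, -217.8, 150.2]
tcp_rot: [0.532, 0.465, 0.532, -0.466]
force: [-1.0, -0.3, 0.4]
grip_width: 64.0
```

```bash
python3 -c "
from h import *
plan([428,-218,32],97.5)
snap('wrist','w1')
cv2.imwrite('pics/w1b.png',cv2.resize(cv2.imread('pics/w1.png'),(800,600),interpolation=cv2.INTER_CUBIC))
"
```

```text
t 1.35 pos [ 428.1 -217.8  150.2] jawyaw -82.33 xax [-0.  0. -1.] j [-0.5   0.34  2.   -0.    0.8   0.94] F [-0.99 -0.32  0.43] w 63.95706174287879
shift cm [11.82 -0.    0.02] spin options [-1.7983e+02  1.7000e-01]
```

View pics/w1b.png

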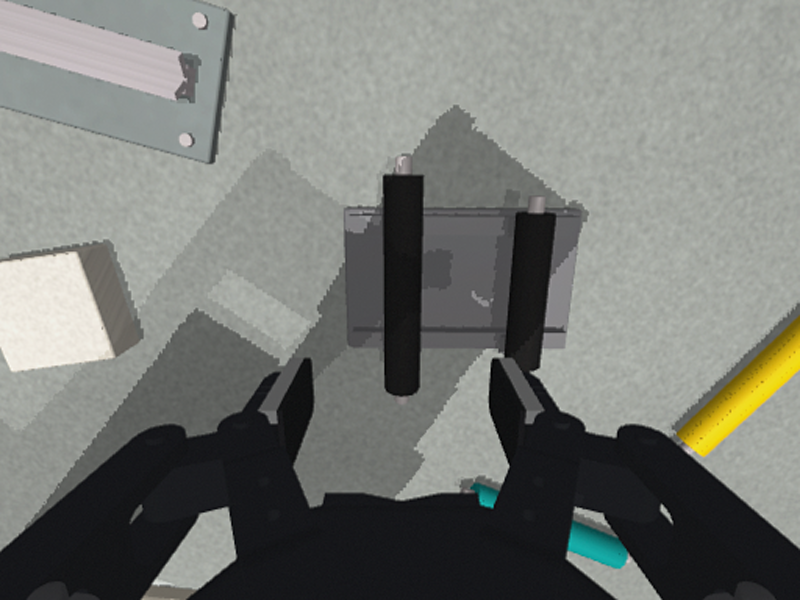

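The left roller, from (404,157) to (402,403), is clearly the long one. The short one is at (530,285). The grasp is centred across the jaws.

```bash
python3 -c "
from h import *
k=.64
for a,b in [((404,158),(402,402)),((536,197),(528,375))]:
  A=ray('w1',a[0]*k,a[1]*k,38);B=ray('w1',b[0]*k,b[1]*k,38);d=A-B
  print(A,B,np.linalg.norm(d),np.degrees(np.arctan2(d[1],d[0])),(A+B)/2)
# edges of rubber at sample row
for v in (200,370):
  A=ray('w1',384*k,v*k,38);B=ray('w1',422*k,v*k,38);print((A+B)/2,np.linalg.norm(A-B))
"
```

```text
[ 507.18527975 -208.77881765   38.        ] [ 349.25477812 -229.28409385   38.        ] 159.2561135283827 7.397747082622902 [ 428.22002893 -219.03145575   38.        ]
[ 495.98166486 -289.45204497   38.        ] [ 381.04121491 -310.53835502   38.        ] 116.858630430643 10.395558477712502 [ 438.51143989 -299.9952       38.        ]
[ 483.59717711 -211.4476391    38.        ] 22.61111922099718
[ 373.32368671 -226.65761907   38.        ] 25.49095992046692
```

Call:
carry_out(
  series=[
    [3,0,0.1,0],
    [7,0,0.1,0],
    [10,0,0.1,0],
    [11.5,0,0.1,0],
    [11.9,0,0.1,0],
    [11.9,0,0.1,0],
    [11.9,0,0.1,0],
  ],
)

```text
time: 2.1
ee_pos: [428.1, -220.6, 32.1]
tcp_rot: [0.532, 0.467, 0.531, -0.466]
force: [-0.3, -0.3, 0.4]
grip_width: 63.7
```

Call:
carry_out(
  series=[
    [0,0,0,0],
    [0,0,0,0],
    [0,0,0,0],
    [0,0,0,0],
    [0,0,0,0],
    [0,0,0,0],
    [0,0,0,0],
    [0,0,0,0],
  ],
  hand=0,
  grip_force=40,
)

```text
time: 2.9
ee_pos: [428.1, -218.8, 32.1]
tcp_rot: [0.531, 0.467, 0.532, -0.466]
force: [0.3, 6.4, 7.4]
grip_width: 22.6
```

Call:
carry_out(
  series=[
    [0,0,0,0],
    [0,0,0,0],
    [0.2,0,0,0],
    [0.4,0,0,0],
    [0.4,0,0,0],
    [0.4,0,0,0],
  ],
  hand=0.6,
)

```text
time: 3.5
ee_pos: [427.7, -219.7, 27.1]
tcp_rot: [0.531, 0.466, 0.532, -0.466]
force: [1.2, -0.1, 0.7]
grip_width: 51.4
```

Call:
carry_out(
  series=[
    [0,0,0,0],
    [0,0,0,0],
    [0,0,0,0],
    [0,0,0,0],
    [0,0,0,0],
    [0,0,0,0],
    [0,0,0,0],
    [0,0,0,0],
  ],
  hand=0,
)

```text
time: 4.3
ee_pos: [427.7, -218.8, 27.5]
tcp_rot: [0.531, 0.467, 0.532, -0.466]
force: [0.5, 6.2, 3.7]
grip_width: 22.5
```

Call:
carry_out(
  series=[
    [0,0,0,0],
    [0,0,0,0],
    [-0.2,0,-0.07,0],
    [-0.35,0,-0.07,0],
    [-0.35,0,-0.07,0],
    [-0.35,0,-0.07,0],
  ],
  hand=0.6,
)

```text
time: 4.9
ee_pos: [427.8, -219.0, 30.9]
tcp_rot: [0.532, 0.466, 0.532, -0.466]
force: [0.4, -0.5, 0.9]
grip_width: 51.5
```

Call:
carry_out(
  series=[
    [0,0,0,0],
    [0,0,0,0],
    [0,0,0,0],
    [0,0,0,0],
    [0,0,0,0],
    [0,0,0,0],
    [0,0,0,0],
    [0,0,0,0],
  ],
  hand=0,
)

```text
time: 5.7
ee_pos: [427.7, -218.8, 31.0]
tcp_rot: [0.532, 0.466, 0.532, -0.466]
force: [-0.9, 2.4, 5.3]
grip_width: 22.7
```

Call:
carry_out(
  series=[
    [-0.5,0,0,0],
    [-2,0,0,0],
    [-4,0,0,0],
    [-6.5,0,0,0],
    [-9,0,0,0],
    [-11,0,0,0],
    [-12,0,0,0],
    [-12,0,0,0],
    [-12,0,0,0],
  ],
)

```text
time: 6.6
ee_pos: [427.4, -218.8, 150.2]
tcp_rot: [0.531, 0.466, 0.532, -0.466]
force: [1.1, 0.7, -3.0]
grip_width: 22.4
```

```bash
python3 -c "
from h import *
plan([549.2,18.4,150],172.9)
for n in ('wrist','side'):
  snap(n,n[0]+'2')
cv2.imwrite('pics/w2b.png',cv2.resize(cv2.imread('pics/w2.png'),(800,600),interpolation=cv2.INTER_CUBIC))
p=proj('s2',[ctrl.get_obs()['ee_pos']])[0].astype(int); print(p)
a=cv2.imread('pics/s2.png')[p[1]-40:p[1]+20,p[0]-40:p[0]+40]
cv2.imwrite('pics/s2b.png',cv2.resize(a,(800,600),interpolation=cv2.INTER_CUBIC))
"
```

```text
t 6.6 pos [ 427.4 -218.8  150.2] jawyaw -82.49 xax [-0.001  0.    -1.   ] j [-0.5   0.34  2.   -0.    0.8   0.94] F [ 1.07  0.74 -3.03] w 22.397046481459533
shift cm [ 2.000e-02  1.518e+01 -2.192e+01] spin options [104.61 -75.39]
[315 152]
```

View pics/w2b.png

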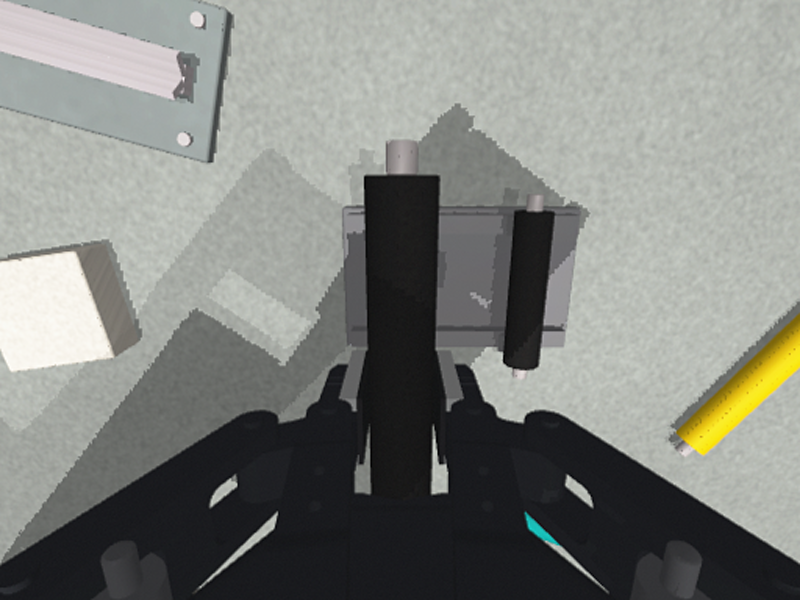

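View pics/s2b.png

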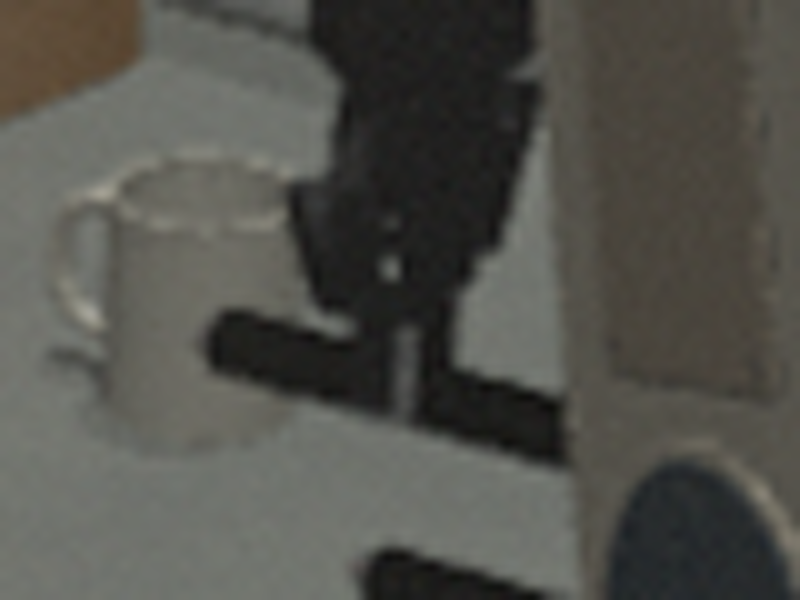

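The roller is held level, and the long one has left the rest. Moving it over the groove.

Call:
carry_out(
  series=[
    [0,1,-1.5,-5],
    [0,2.8,-4,-13],
    [0,4.8,-7,-21],
    [0,6.8,-10,-29],
    [0,8.8,-13,-37.5],
    [0,10.8,-16,-46],
    [0,12.8,-18.5,-54.5],
    [0,14.2,-20.5,-63],
    [0,15,-21.6,-71],
    [0,15.2,-21.9,-75.4],
  ],
)

```text
time: 7.7
ee_pos: [550.0, 19.6, 149.4]
tcp_rot: [0.705, 0.041, 0.706, -0.041]
force: [-0.4, -0.1, -3.6]
grip_width: 22.4
```

Call:
carry_out(
  series=[
    [0,0,0,0],
    [0,0,0,0],
    [0,0,0,0],
  ],
)

```text
time: 8.0
ee_pos: [549.4, 17.6, 150.3]
tcp_rot: [0.705, 0.044, 0.706, -0.045]
force: [-0.4, 0.0, -2.6]
grip_width: 22.3
```

```bash
python3 -c "
from h import *
plan([549.2,18.4,34],172.9)
for n in ('wrist','scene'):
  snap(n,n[0]+'3')
cv2.imwrite('pics/w3b.png',cv2.resize(cv2.imread('pics/w3.png'),(800,600),interpolation=cv2.INTER_CUBIC))
cv2.imwrite('pics/s3b.png',cv2.resize(cv2.imread('pics/s3.png')[110:230,210:370],(800,600),interpolation=cv2.INTER_CUBIC))
"
```

```text
t 8.0 pos [549.4  17.6 150.3] jawyaw -7.21 xax [-0.001 -0.    -1.   ] j [ 0.01  0.42  1.85 -0.    0.86  0.14] F [-0.44  0.02 -2.6 ] w 22.316677791726967
shift cm [ 1.163e+01  8.000e-02 -1.000e-02] spin options [ 1.7989e+02 -1.1000e-01]
```

View pics/w3b.png

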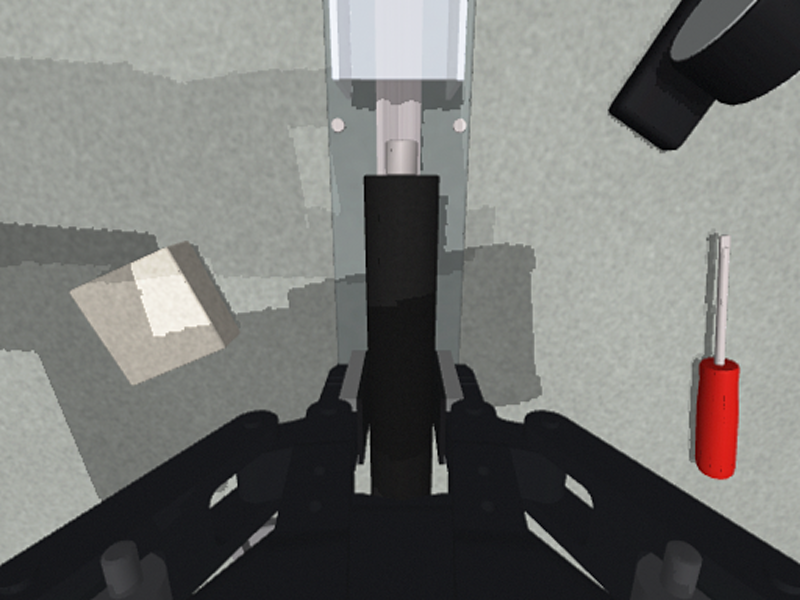

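View pics/s3b.png

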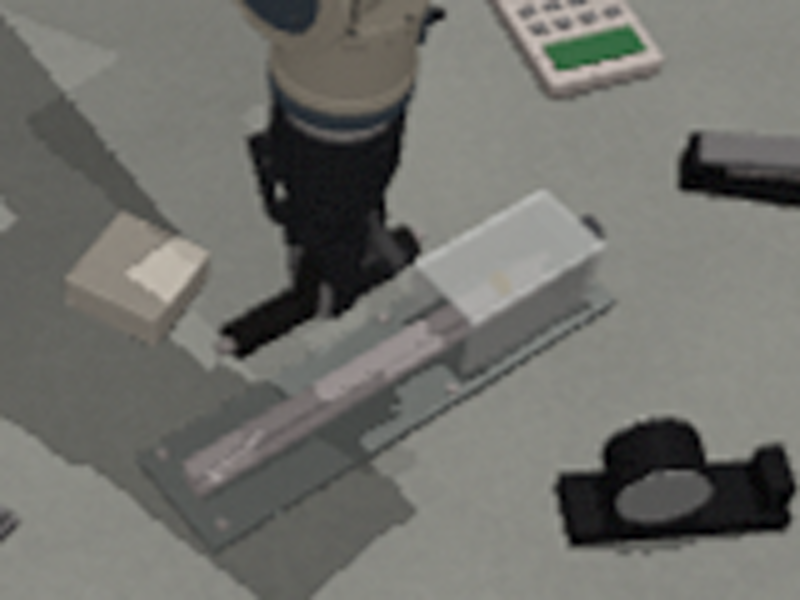

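```bash
python3 -c "
from h import *
k=.64
p=np.load('rail.npy');c,s=np.cos(p[2]),np.sin(p[2])
def L(u,v,z):
  P=ray('w3',u*k,v*k,z);d=P[:2]-p[:2];return np.round([d@[c,s],d@[-s,c]],1)
print('screws',L(337,125,12),L(460,125,12))
print('walls',L(377,130,32),L(422,130,32),L(377,110,32),L(422,110,32))
print('guard',L(332,79,69),L(464,79,69))
print('base',L(338,345,10),L(460,345,10))
print('roller front rub',L(365,177,157),L(439,177,157),'journal',L(402,141,160))
a=cv2.imread('pics/w3.png')
cv2.imwrite('pics/w3c.png',cv2.resize(a[0:120,195:315],(600,600),interpolation=cv2.INTER_NEAREST))
"
```

```text
screws [30.3 40.3] [ 30.3 -36.6]
walls [25.6 14.2] [ 25.5 -12. ] [36.3 14. ] [ 36.3 -11.8]
guard [45.2 33.6] [ 45.1 -30.3]
base [-119.    46.4] [-119.   -42.8]
roller front rub [ 0.3 11.5] [  0.3 -11.6] journal [10.6 -0.1]
```

View pics/w3c.png

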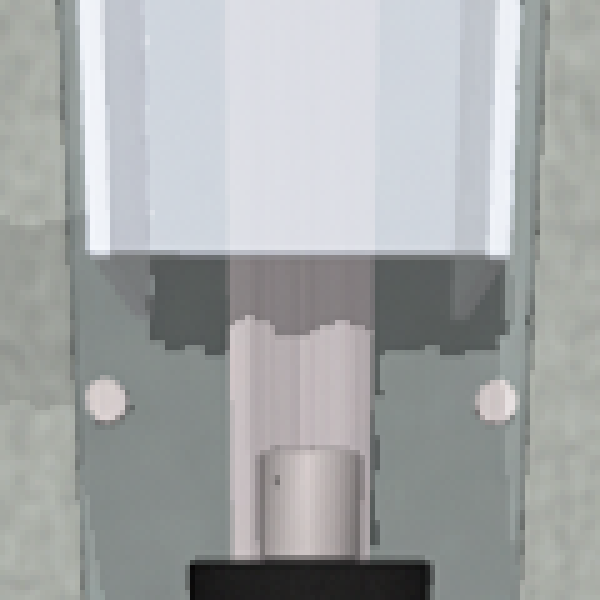

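Call:
carry_out(
  series=[
    [2,0,-0.13,0],
    [5,0,-0.13,0],
    [8,0,-0.13,0],
    [10,0,-0.13,0],
    [10.8,0,-0.13,0],
    [11.2,0,-0.13,0],
    [11.4,0,-0.13,0],
    [11.4,0,-0.13,0],
    [11.4,0,-0.13,0],
  ],
)

```text
time: 9.0
ee_pos: [549.3, 18.2, 37.8]
tcp_rot: [0.706, 0.044, 0.705, -0.044]
force: [0.3, -0.2, -2.5]
grip_width: 22.4
```

Call:
carry_out(
  series=[
    [0.1,0,0,0],
    [0.15,0,0,0],
    [0.2,0,0,0],
    [0.2,0,0,0],
  ],
)

```text
time: 9.4
ee_pos: [548.6, 18.2, 34.8]
tcp_rot: [0.706, 0.044, 0.706, -0.044]
force: [0.2, 0.7, -3.0]
grip_width: 22.3
```

```bash
python3 -c "
from h import *
plan([549.2,18.4,33],172.9)
for n in ('wrist','scene'):
  snap(n,n[0]+'4')
cv2.imwrite('pics/w4b.png',cv2.resize(cv2.imread('pics/w4.png'),(800,600),interpolation=cv2.INTER_CUBIC))
cv2.imwrite('pics/s4b.png',cv2.resize(cv2.imread('pics/s4.png')[110:230,210:370],(800,600),interpolation=cv2.INTER_CUBIC))
"
```

```text
t 9.4 pos [548.6  18.2  34.8] jawyaw -7.09 xax [-0.  0. -1.] j [0.01 0.61 1.89 0.   0.63 0.14] F [ 0.16  0.7  -3.03] w 22.29178477695742
shift cm [0.18 0.03 0.06] spin options [-1.7999e+02  1.0000e-02]
```

View pics/w4b.png

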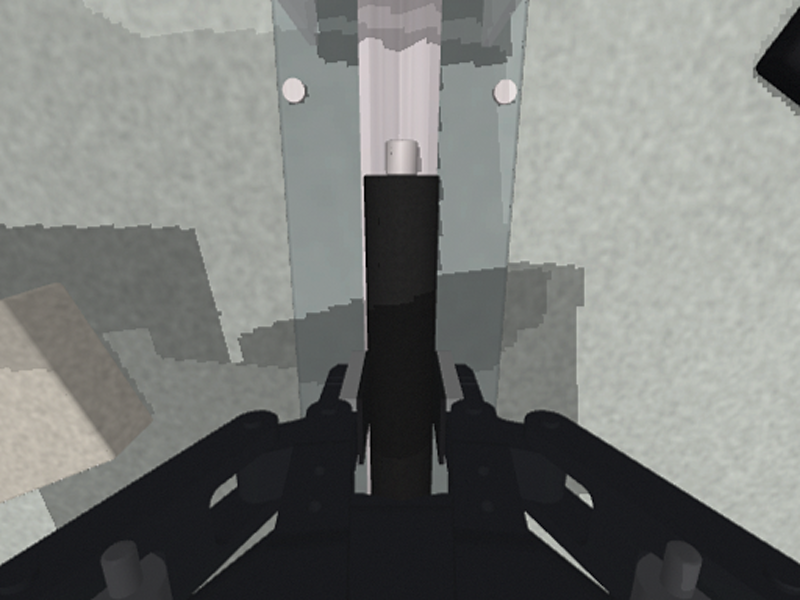

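View pics/s4b.png

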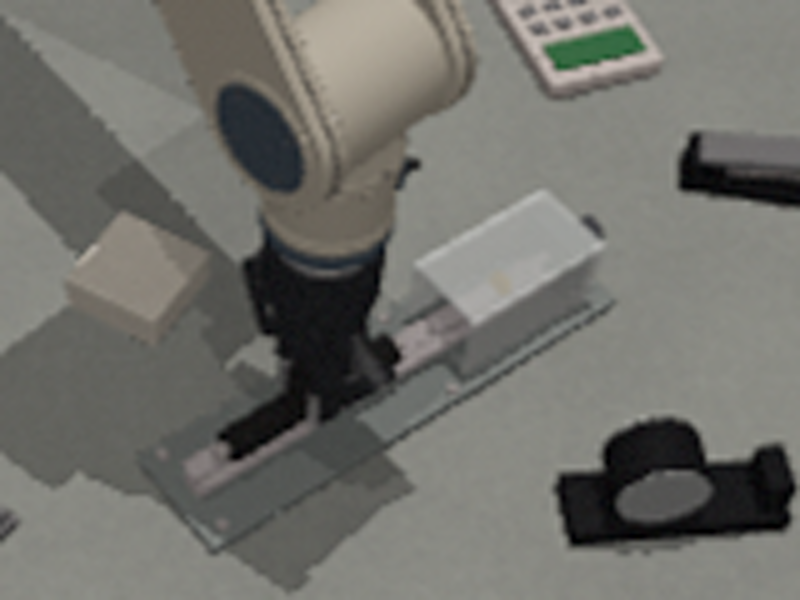

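Groove centre is at u≈399.5 and roller at u≈402, so about 0.7 mm off. It is aligned with the groove, so I'm lowering it in.

Call:
carry_out(
  series=[
    [0.05,0,-0.06,0],
    [0.1,0,-0.06,0],
    [0.15,0,-0.06,0],
    [0.15,0,-0.06,0],
    [0.15,0,-0.06,0],
  ],
)

```text
time: 10.0
ee_pos: [547.9, 18.3, 33.6]
tcp_rot: [0.706, 0.044, 0.706, -0.044]
force: [-1.9, 0.3, 3.9]
grip_width: 22.3
```

Call:
carry_out(
  series=[
    [0,0,0,0],
    [0,0,0,0],
    [0,0,0,0],
    [0,0,0,0],
    [-1,0,0,0],
    [-3,0,0,0],
    [-6,0,0,0],
    [-8,0,0,0],
    [-8,0,0,0],
    [-8,0,0,0],
  ],
  hand=0.55,
)

```text
time: 11.0
ee_pos: [548.2, 18.3, 114.0]
tcp_rot: [0.706, 0.044, 0.705, -0.044]
force: [0.2, -0.2, -0.8]
grip_width: 46.9
```

```bash
python3 -c "
from h import *
plan([549.2,18.4,33],172.9)
for n in ('wrist','scene'):
  snap(n,n[0]+'5')
cv2.imwrite('pics/w5b.png',cv2.resize(cv2.imread('pics/w5.png'),(800,600),interpolation=cv2.INTER_CUBIC))
cv2.imwrite('pics/s5b.png',cv2.resize(cv2.imread('pics/s5.png')[110:230,210:370],(800,600),interpolation=cv2.INTER_CUBIC))
"
```

```text
t 11.0 pos [548.2  18.3 114. ] jawyaw -7.09 xax [ 0.001  0.    -1.   ] j [ 0.01  0.48  1.88 -0.    0.79  0.14] F [ 0.2  -0.19 -0.8 ] w 46.93379995001686
shift cm [8.1  0.02 0.09] spin options [-1.7999e+02  1.0000e-02]
```

View pics/w5b.png

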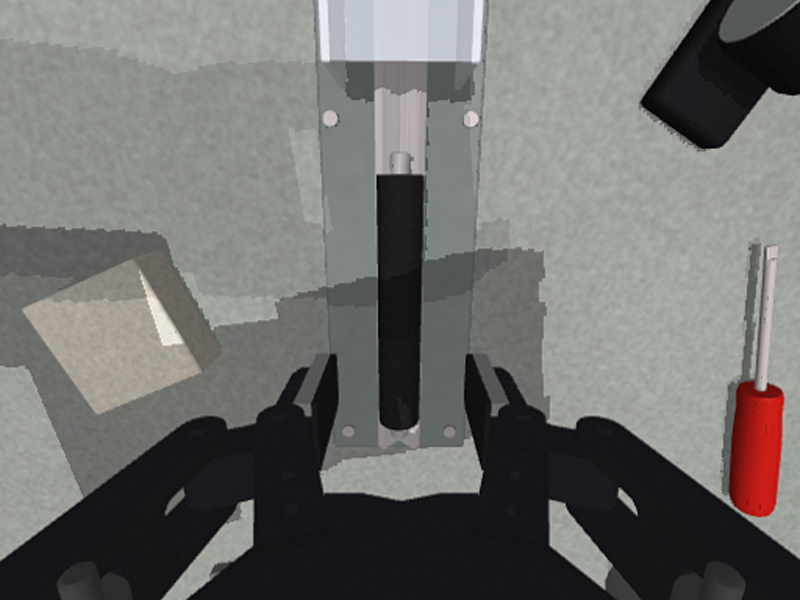

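View pics/s5b.png

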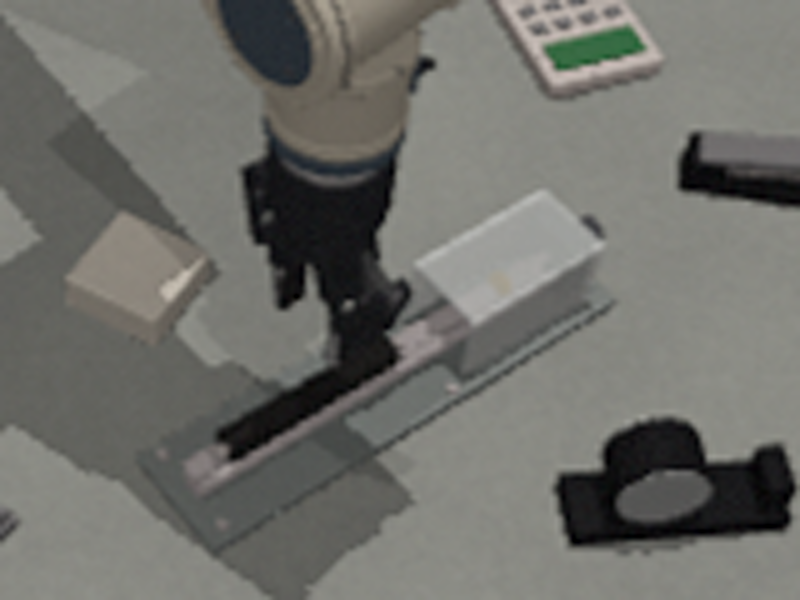

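Call:
carry_out(
  series=[
    [0,-2,0,0],
    [0,-5,0,0],
    [0,-8,0,0],
    [0,-10,0,0],
    [0,-10.6,0,0],
    [0,-10.6,0,0],
    [0,-10.6,0,0],
  ],
  hand=0,
)

```text
time: 11.8
ee_pos: [534.7, -86.3, 112.8]
tcp_rot: [0.705, 0.044, 0.706, -0.044]
force: [-0.3, -0.1, -0.2]
grip_width: -0.1
```

Call:
carry_out(
  series=[
    [2,0,0,0],
    [4.5,0,0,0],
    [6.5,0,0,0],
    [7.5,0,0,0],
    [7.8,0,0,0],
    [7.8,0,0,0],
    [7.8,0,0,0],
  ],
)

```text
time: 12.5
ee_pos: [535.5, -86.8, 36.1]
tcp_rot: [0.706, 0.044, 0.705, -0.044]
force: [0.9, -1.1, -1.0]
grip_width: 0.1
```

```bash
python3 -c "
from h import *
p=np.load('rail.npy');c,s=np.cos(p[2]),np.sin(p[2])
k=.64
for f,u,v,z in [('w5',401,153,42),('w5',400,433,40)]:
  P=ray(f,u*k,v*k,z);d=P[:2]-p[:2];print('roller end',np.round([d@[c,s],d@[-s,c]],1))
d=ctrl.get_obs()['ee_pos'][:2]-p[:2];print('tcp rail',d@[c,s],d@[-s,c])
plan([549.2,18.4,33],172.9)
for n in ('wrist','scene'):
  snap(n,n[0]+'6')
cv2.imwrite('pics/w6b.png',cv2.resize(cv2.imread('pics/w6.png'),(800,600),interpolation=cv2.INTER_CUBIC))
cv2.imwrite('pics/s6b.png',cv2.resize(cv2.imread('pics/s6.png')[110:230,210:370],(800,600),interpolation=cv2.INTER_CUBIC))
"
```

```text
roller end [11.4  1.4]
roller end [-147.1    1.8]
tcp rail -176.11642308477337 0.5400775926012976
t 12.5 pos [535.5 -86.8  36.1] jawyaw -7.07 xax [ 0.001 -0.    -1.   ] j [-0.18  0.61  1.91  0.    0.63 -0.06] F [ 0.95 -1.14 -1.05] w 0.1356825460084873
shift cm [ 0.31 10.61  0.06] spin options [-1.7997e+02  3.0000e-02]
```

View pics/w6b.png

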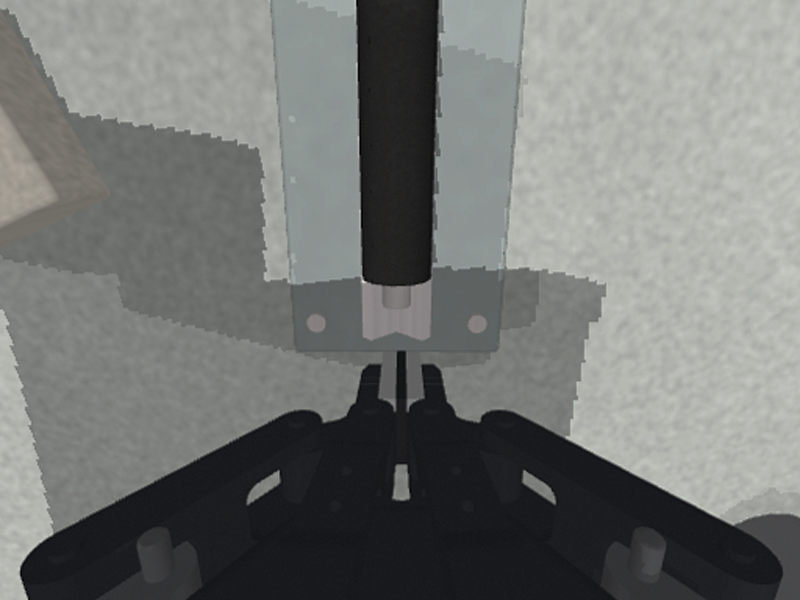

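View pics/s6b.png

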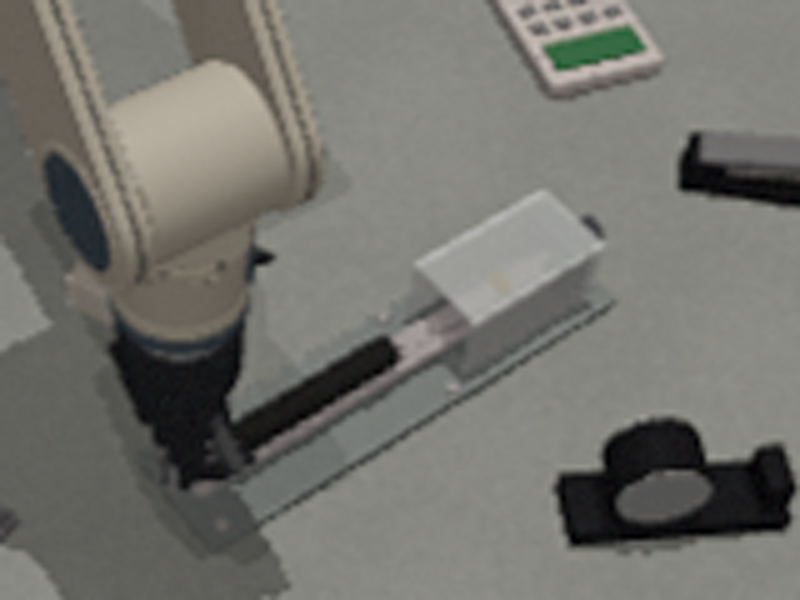

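Call:
carry_out(
  series=[
    [0.1,0.4,-0.1,0],
    [0.1,0.8,-0.1,0],
    [0.1,1.1,-0.1,0],
    [0.1,1.3,-0.1,0],
    [0.1,1.5,-0.1,0],
    [0.1,1.7,-0.1,0],
    [0.1,1.9,-0.1,0],
    [0.1,2.2,-0.1,0],
    [0.1,2.5,-0.1,0],
    [0.1,2.8,-0.1,0],
  ],
)

```text
time: 13.6
ee_pos: [537.5, -58.9, 34.3]
tcp_rot: [0.706, 0.044, 0.706, -0.044]
force: [-0.6, -1.6, -0.3]
grip_width: -0.1
```

Call:
carry_out(
  series=[
    [0,0.3,0,0],
    [0,0.6,0,0],
    [0,0.9,0,0],
    [0,1.2,0,0],
    [0,1.5,0,0],
    [0,1.8,0,0],
    [0,2.1,0,0],
    [0,2.4,0,0],
    [0,2.7,0,0],
    [0,3,0,0],
  ],
)

```text
time: 14.6
ee_pos: [541.2, -29.0, 34.4]
tcp_rot: [0.706, 0.044, 0.706, -0.044]
force: [1.8, -2.7, -0.6]
grip_width: -0.2
```

Call:
carry_out(
  series=[
    [0,0.3,0,0],
    [0,0.6,0,0],
    [0,0.9,0,0],
    [0,1.2,0,0],
    [0,1.5,0,0],
    [0,1.8,0,0],
    [0,2.1,0,0],
    [0,2.4,0,0],
    [0,2.4,0,0],
  ],
)

```text
time: 15.5
ee_pos: [543.8, -4.9, 34.2]
tcp_rot: [0.706, 0.044, 0.706, -0.044]
force: [0.1, 0.6, 0.7]
grip_width: 0.2
```

```bash
cat > st.py <<'E'
from h import *
import sys
n=sys.argv[1]
p=np.load('rail.npy');c,s=np.cos(p[2]),np.sin(p[2])
o=ctrl.get_obs();d=o['ee_pos'][:2]-p[:2];print('tcp rail',d@[c,s],d@[-s,c],'F along',o['force'][:2]@[c,s],o['force'],o['time'])
for q in ('wrist','scene'): snap(q,q[0]+n)
cv2.imwrite('pics/w'+n+'b.png',cv2.resize(cv2.imread('pics/w'+n+'.png'),(800,600),interpolation=cv2.INTER_CUBIC))
cv2.imwrite('pics/s'+n+'b.png',cv2.resize(cv2.imread('pics/s'+n+'.png')[130:205,250:350],(800,600),interpolation=cv2.INTER_CUBIC))
E
python3 st.py 7
```

```text
tcp rail -93.79122921155702 2.470977858945602 F along 0.6154446476345026 [0.07313824 0.61108957 0.66119222] 15.5
```

View pics/w7b.png

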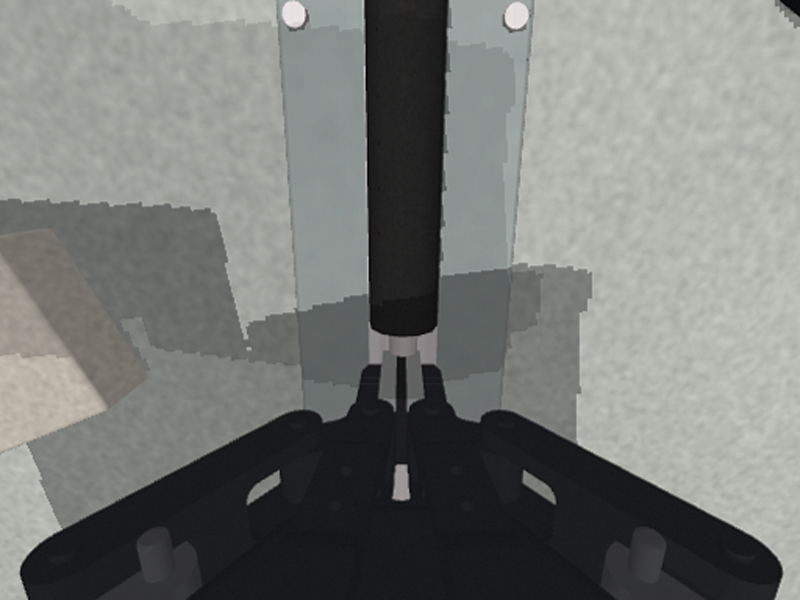

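View pics/s7b.png

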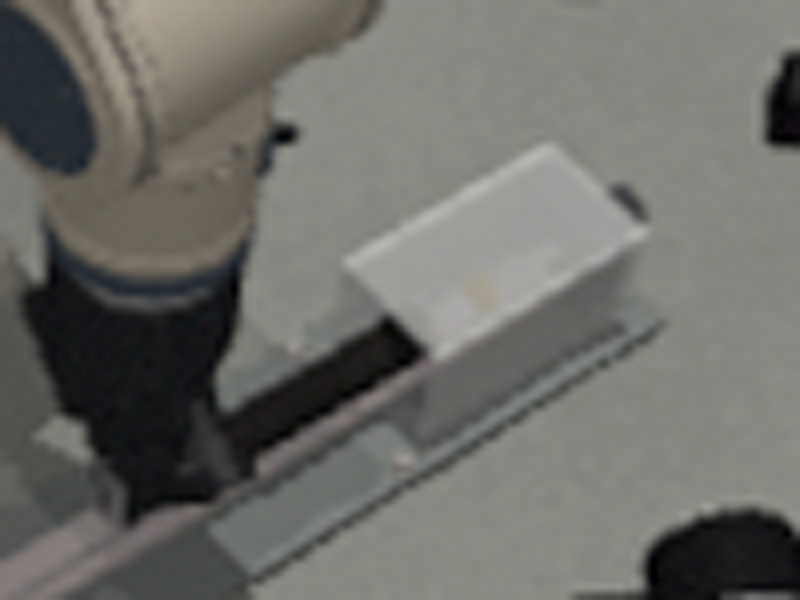

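Call:
carry_out(
  series=[
    [0,0.1,0,0],
    [0,0.2,0,0],
    [0,0.3,0,0],
    [0,0.4,0,0],
    [0,0.5,0,0],
    [0,0.6,0,0],
  ],
)

```text
time: 16.2
ee_pos: [544.5, 0.5, 34.3]
tcp_rot: [0.706, 0.044, 0.706, -0.044]
force: [-1.8, -1.8, 1.0]
grip_width: -0.2
```

Call:
carry_out(
  series=[
    [0,0.1,0,0],
    [0,0.2,0,0],
    [0,0.3,0,0],
  ],
)

```text
time: 16.5
ee_pos: [545.0, 3.5, 34.3]
tcp_rot: [0.706, 0.044, 0.706, -0.044]
force: [-2.9, -2.9, 1.0]
grip_width: 0.0
```

Call:
carry_out(
  series=[
    [0,0.1,0,0],
    [0,0.2,0,0],
    [0,0.3,0,0],
  ],
)

```text
time: 16.8
ee_pos: [545.5, 6.6, 34.3]
tcp_rot: [0.706, 0.044, 0.706, -0.044]
force: [-2.7, -3.4, 1.2]
grip_width: 0.2
```

Call:
carry_out(
  series=[
    [0,0.1,0,0],
    [0,0.2,0,0],
    [0,0.3,0,0],
  ],
)

```text
time: 17.1
ee_pos: [545.9, 9.5, 34.3]
tcp_rot: [0.706, 0.044, 0.706, -0.044]
force: [-2.0, -3.0, 1.6]
grip_width: 0.1
```

Call:
carry_out(
  series=[
    [0,0.1,0,0],
    [0,0.2,0,0],
  ],
)

```text
time: 17.3
ee_pos: [546.2, 11.5, 34.3]
tcp_rot: [0.706, 0.044, 0.706, -0.044]
force: [-2.2, -1.2, 1.4]
grip_width: -0.1
```

Call:
carry_out(
  series=[
    [0,0.1,0,0],
    [0,0.2,0,0],
  ],
)

```text
time: 17.5
ee_pos: [546.4, 13.5, 34.3]
tcp_rot: [0.706, 0.044, 0.706, -0.044]
force: [-2.1, -3.3, 0.3]
grip_width: -0.2
```

Call:
carry_out(
  series=[
    [0,0.1,0,0],
    [0,0.2,0,0],
  ],
)

```text
time: 17.7
ee_pos: [546.7, 15.5, 34.3]
tcp_rot: [0.706, 0.044, 0.706, -0.044]
force: [-2.6, -2.6, 0.7]
grip_width: 0.1
```

Call:
carry_out(
  series=[
    [0,0.1,0,0],
    [0,0.2,0,0],
  ],
)

```text
time: 17.9
ee_pos: [546.9, 17.5, 34.3]
tcp_rot: [0.706, 0.044, 0.706, -0.044]
force: [-2.6, -1.4, 1.6]
grip_width: -0.0
```

```bash
python3 st.py 8
```

```text
tcp rail -71.2197804406678 2.124008572969248 F along -1.7075600636670205 [-2.63813913 -1.39297993  1.60970976] 17.9
```

View pics/s8b.png

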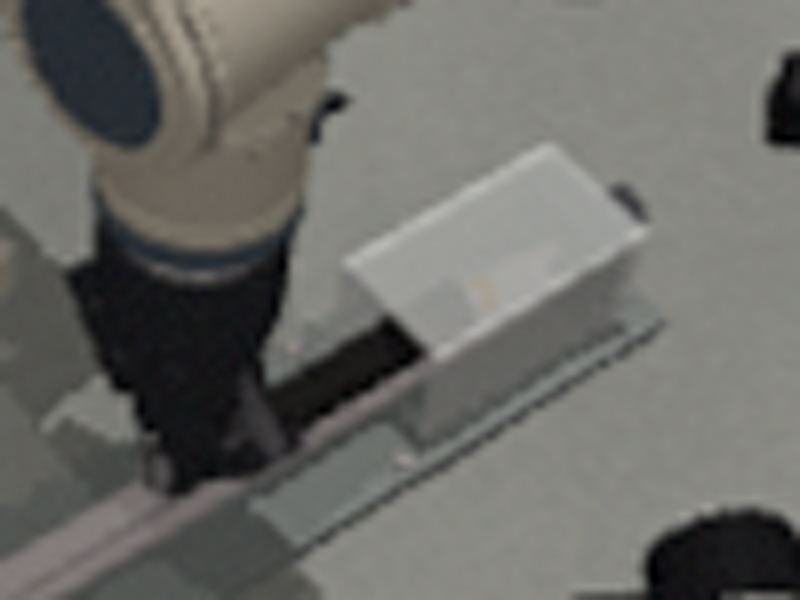

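View pics/w8b.png

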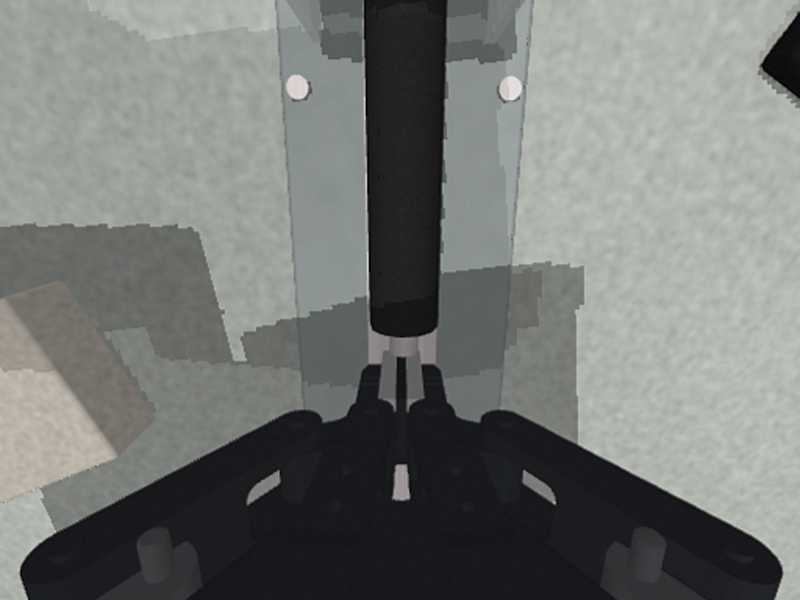

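Call:
carry_out(
  series=[
    [0,0.1,0,0],
    [0,0.2,0,0],
  ],
)

```text
time: 18.2
ee_pos: [547.2, 19.3, 34.3]
tcp_rot: [0.706, 0.044, 0.706, -0.044]
force: [-0.9, -5.4, 0.3]
grip_width: 0.0
```

Call:
carry_out(
  series=[
    [0,0.1,0,0],
    [0,0.1,0,0],
  ],
)

```text
time: 18.4
ee_pos: [547.3, 20.2, 34.3]
tcp_rot: [0.706, 0.044, 0.706, -0.044]
force: [-2.1, -4.7, -0.0]
grip_width: 0.2
```

Call:
carry_out(
  series=[
    [0,0.05,0,0],
    [0,0.1,0,0],
    [0,0.1,0,0],
  ],
)

```text
time: 18.7
ee_pos: [547.4, 20.9, 34.3]
tcp_rot: [0.706, 0.043, 0.706, -0.044]
force: [-1.6, -7.1, 0.2]
grip_width: 0.4
```

Call:
carry_out(
  series=[
    [0,0,0,0],
    [0,0,0,0],
  ],
)

```text
time: 18.9
ee_pos: [547.3, 20.9, 34.3]
tcp_rot: [0.706, 0.043, 0.706, -0.044]
force: [-2.5, -5.7, -0.1]
grip_width: 0.1
```

Call:
carry_out(
  series=[
    [0,0.05,0,0],
    [0,0.05,0,0],
    [0,0.05,0,0],
    [0,0.05,0,0],
    [0,0.05,0,0],
  ],
)

```text
time: 19.4
ee_pos: [547.4, 21.3, 34.3]
tcp_rot: [0.706, 0.043, 0.706, -0.044]
force: [-1.9, -6.8, 0.9]
grip_width: -0.1
```

Call:
carry_out(
  series=[
    [0,0,0,0],
    [0,0,0,0],
    [0,0,0,0],
    [0,0,0,0],
    [0,0,0,0],
  ],
)

```text
time: 19.9
ee_pos: [547.4, 21.3, 34.3]
tcp_rot: [0.706, 0.043, 0.706, -0.044]
force: [-2.7, -6.5, 0.8]
grip_width: 0.3
```

```bash
python3 st.py 9
```

```text
tcp rail -67.3870101819712 2.0867175954613617 F along -6.802985152969602 [-2.6843129  -6.52183023  0.75737237] 19.9
```

View pics/s9b.png

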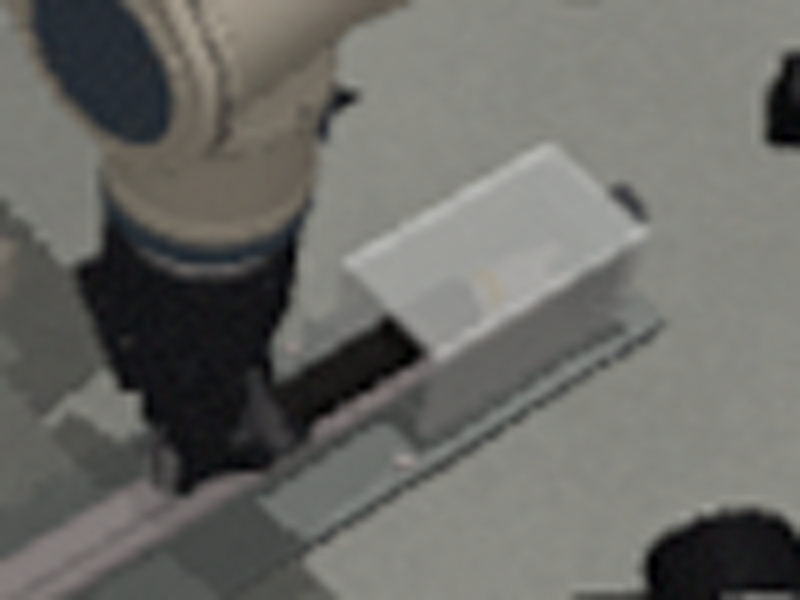

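Call:
carry_out(
  series=[
    [0,0.05,0,0],
    [0,0.05,0,0],
    [0,0.05,0,0],
    [0,0.05,0,0],
    [0,0.05,0,0],
    [0,0.05,0,0],
    [0,0.05,0,0],
    [0,0.05,0,0],
    [0,0.05,0,0],
    [0,0.05,0,0],
  ],
)

```text
time: 21.0
ee_pos: [547.4, 21.7, 34.2]
tcp_rot: [0.706, 0.043, 0.706, -0.044]
force: [-1.4, -7.8, 0.1]
grip_width: -0.3
```

Call:
carry_out(
  series=[
    [0,-0.1,0,0],
    [0,-0.2,0,0],
    [0,-0.3,0,0],
    [0,-0.5,0,0],
    [0,-0.9,0,0],
    [0,-1.5,0,0],
    [0,-2,0,0],
    [0,-2,0,0],
  ],
)

```text
time: 21.8
ee_pos: [545.0, 1.8, 34.4]
tcp_rot: [0.706, 0.044, 0.706, -0.044]
force: [0.7, -0.2, -0.1]
grip_width: 0.2
```

Call:
carry_out(
  series=[
    [-2,0,0,0],
    [-5,-2,0,0],
    [-9,-5,0,0],
    [-13,-8,0,0],
    [-15,-10,0,0],
    [-15,-10,0,0],
    [-15,-10,0,0],
  ],
)

```text
time: 22.5
ee_pos: [532.5, -96.8, 184.3]
tcp_rot: [0.706, 0.044, 0.706, -0.044]
force: [0.7, 0.6, -0.5]
grip_width: -0.4
```

```bash
python3 st.py 10; python3 -c "
from h import *
cv2.imwrite('pics/s10full.png',cv2.resize(cv2.imread('pics/s10.png'),(800,600),interpolation=cv2.INTER_CUBIC))"
```

```text
tcp rail -186.42581909475595 2.3005579134490373 F along 0.6994906038009836 [ 0.65728175  0.6232205  -0.49072419] 22.5
```

View pics/s10b.png

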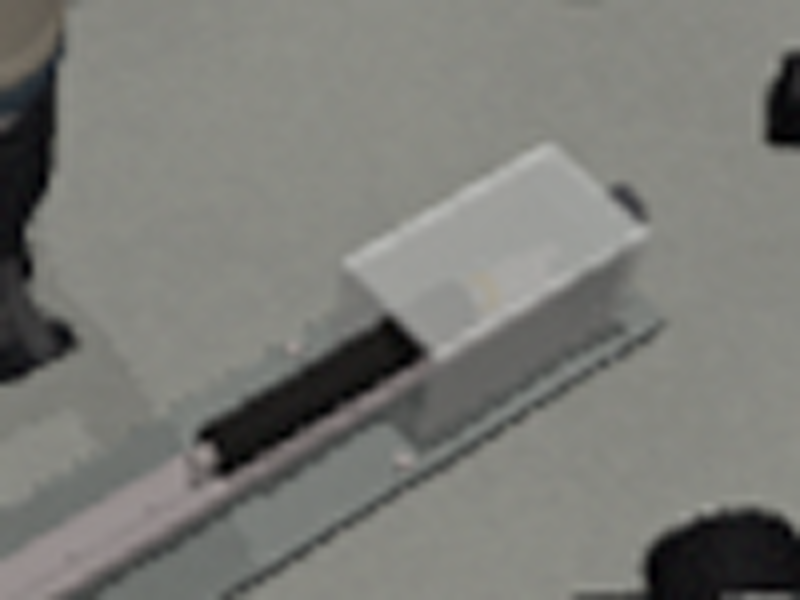

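View pics/w10b.png

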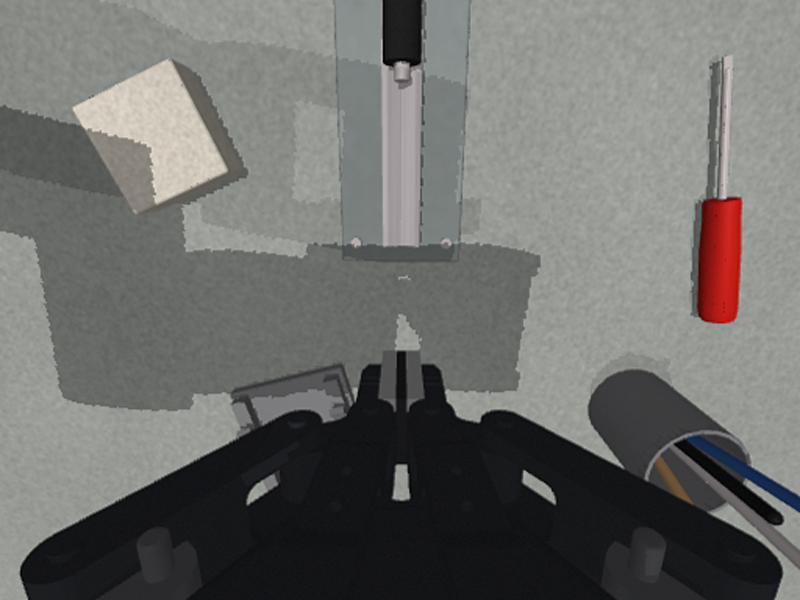

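View pics/s10full.png

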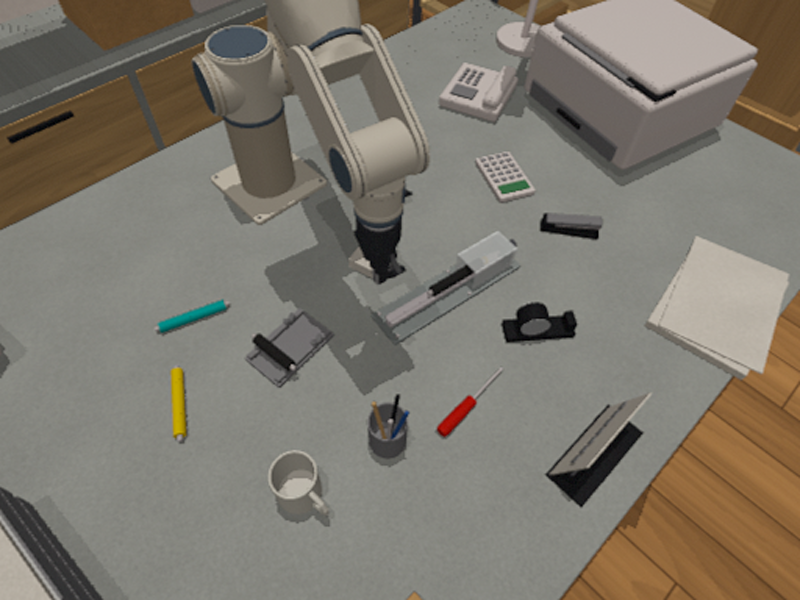

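```bash
python3 -c "
from h import *
p=np.load('rail.npy');c,s=np.cos(p[2]),np.sin(p[2])
def L(f,u,v,z):
  P=ray(f,u,v,z);d=P[:2]-p[:2];return np.round([d@[c,s],d@[-s,c]],1)
print(L('s10',203/8+250-.44,462/8+130-.44,39),L('w10',401*.64,78*.64,41))
print(L('s10',472/8+250-.44,298/8+130-.44,39))
r=ctrl.hand_in(); print(r)
"
```

```text
[-54.4   0.1] [-57.7   2.7]
[97.1  0.7]
the job is handed in; nothing more can be done
None
```

I took the long roller from the rest, laid it in the open part of the groove and pushed it in under the guard with the closed fingers until it pressed the button. I then backed off and handed the job in; the last state reading was at 22.5 s of the 59 s allowed.

- **Which roller:** it measured 159 mm long in the wrist view, against about 117 mm for the short one, so I took the long one.
- **Pressing the button:** the push force rose from about 2–3 N (drag in the groove) to about 7–8 N. That leaves an estimated 4–5 N on the button, well under 15 N. I held it there for about 2 s before letting go.
- **After letting go:** the arm was clear, with no force on the tool above sensor noise. The roller lies in the groove with its rear end at about x = -54 mm of the stand in the scene camera and -58 mm in the wrist camera. The position pressed against the button was about -56 mm.
- **Other things:** in the last picture the short roller is still in its notch, and the other things on the desk look unmoved.

**Not certain:**
- **Button contact:** I judged it from the force rise and a blurred view through the guard, not from a sharp image.
- **Camera disagreement:** the scene and wrist cameras differed by about 1.5–2.5 mm across the groove. I corrected for that from the wrist view before laying the roller down.

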